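# Roll the tubular filter in line with the socket

### The arm

A 7-joint arm with a two-finger parallel gripper is mounted at the origin on the work surface. World frame = base frame: x ahead of the robot, y to its left, z up, the work surface at z = 0. Lengths are in m, angles in rad, forces in N, time in s.
With the tool pointing down it reaches from about 0.35 to 0.9 m from the base axis. Payload 7.2 kg.
Tool frame: the origin (TCP) lies at the very end of the fingers, on their centre line; the grasp point (between the pads) lies bot.tcp_to_grasp behind it (bot.tcp_to_grasp is the distance from the TCP to the grasp point, in m); z points along the fingers, y is the line along which they close (so a half turn about z gives the same grasp; the last joint's range is limited). The gripper opens to 88 mm and grips with 3 to 60 N. Pads are 20 mm wide; open, the fingers measure 115 mm over their backs; the gripper's body (75 mm by 178 mm) begins 61 mm behind the grasp point.
Start: joints at [1.223, 0.411, -0.013, 1.596, 0.006, 1.134, -0.082], TCP at [0.173, -0.601, 0.223] pointing down, gripper open.
Joint ranges: [-2.95, 2.95], [-0.29, 1.99], [-1.47, 1.44], [0.14, 2.54], [-1.03, 4.17], [0.13, 1.85], [-2.86, 2.86]. Speed limits (rad/s): [2.39, 2.39, 3.01, 3.01, 3.14, 3.14, 3.14].

### API

Orientations are given as a 3x3 rotation matrix whose columns are the frame's x, y, z axes.
In Python, from station import bot, vision, models gives the robot as it stands.
- The arm moves only by the tool jog_arm, never from a script. Its argument "steps" is one flat list of numbers, 6 for each row, row after row: the shift along the tool's x, y, z in mm, then the turn, a rotation vector about the tool's x, y, z in rad. A call has exactly 5 rows; each row is the pose to reach, as a shift and turn from the pose commanded when the call began, along the tool's axes at that moment; what a row does not reach only later rows make up. A row lasts 1/8 s, in which the tool goes at most 62.5 mm and 10.7 degrees, less where a joint would pass 70% of its speed; a pose out of reach is approached as far as the arm can. A call with a gripper value outside its range is refused whole. "gripper" is the closure, from -1 (fully open) to 1 (shut), set as the call begins (left out, the last holds). The fingers move at their own pace and stop on an object; the grip force is fixed at half the most. Time passes only in rows, so rows that repeat a pose let the fingers close, or fill a call up. It gives the time, the measured TCP pose, the force, the opening and the grip force at its end, in the units of the state.
- bot.read_state(): the state, without advancing time (a new reading comes with each control period).
- vision.read_camera(name): name is "scene" or "top" or "wrist"; returns the picture (480x640x3 uint8, red, green, blue); there is no depth.
- vision.get_calibration(name): a dict with "intrinsics" (3x3 intrinsics, pixels), "xyz" and "orientation" of the camera in the world; the wrist camera has in their place "mount" (4x4, takes a point from camera to tool coordinates, whose origin is the TCP and whose axes are the flange's). Camera axes: x right, y down, z forward; pixel columns grow to the right and rows downward; lengths in m; the calibration is good to about 2 mm. The wrist camera is an equidistant fisheye: a pixel r from the principal point sees the ray r / f radians off the axis. A picture is of the moment at which its call begins: read the wrist's pose just before it. get_calibration takes no time and is no camera call.
- bot.job_done(): hands the job in; it is judged then, once.
Trained networks look in the newest picture that a camera, given by its name, has taken for a name from the list of things; names that differ only in an ending like _2 or _b are one class to them, and where a whole thing is asked for, a point or a joint stands for the part that bears it (a point fixed in the world has none). Each returns a list of dicts, best first, with "confidence" (0 to 1); they miss things now and then, are a little off and sometimes report something else, mostly with a low value. They report only what shows in the picture. A call takes as long as a camera call. They do not tell look-alikes from the thing itself.
- models.look_for(camera, query): "xy" ([column, row] in pixels, amid what is visible of it).
The state is a dict: "t": time; "joint_pos": joint angles; "qd": joint speeds; "joint_efforts": joint torques, N m; "eef_pos": TCP position; "ee_rot": TCP orientation; "wrist_force": force on the tool from outside, world axes, zero at the start; "torque": the same for the moment, N m; "grip_width": finger opening in m; "finger_force": force on a finger pad.
Only numpy, scipy, OpenCV 4.12 (cv2) and the standard library are available. Lean on these libraries where they do the work, as an engineer would, in place of code of your own. Each camera call takes 0.05 s, during which the arm holds its last target. There are 200 camera calls.

### The job

With a fingertip on top of the tubular filter that lies on the test plate, roll it sideways along the plate until it rests in line with the socket of the grey port block, its plug facing the socket ready for coupling, and leave it at rest there. Push it only on its top: do not grasp it, lift it or shove it at its side, and leave the port block and the other parts alone.

Things in the scene. Friction and masses are not known exactly. Their poses are not given: they have to be found in the camera images.
- plate: Fixed aluminium plate, 240 (x) x 420 (y) x 12 mm thick, with a thin dark rubber lane to roll on. Origin at the centre of its underside; z up, y along its length (the rolling direction), x across it, pointing from the port block to the filter. The level top is 12 mm above the origin. A lip 10 mm high closes each end in y.
- socket (a point): Centre of the mouth of the brass socket, 22 mm across, on the grey port block (34 x 64 mm, 75 mm high), which is fixed at the plate's -x edge, anywhere along the middle of its y. The socket looks along the plate's +x, 30 mm above the plate's top, 15 mm out from the block's face, 5 to 20 mm clear of the plug in x. Axes as the plate's. In line: the filter's axis has the same plate y as this point.
- filter: Loose aluminium tube, 60 mm diameter, 120 mm long, 0.5 to 0.8 kg, lying with its axis nearly along the plate's x, at the +y or -y side of the socket. Origin on its axis at mid length (30 mm above the plate's top); own x is its axis, y and z turn as it rolls. A brass plug stands 18 mm out of its -x end. A finger pressed on its top rolls it without slip, half as far as the finger goes; let go, it coasts a little.
- coupler: Bystander: loose brass block with two stubs, 44 x 36 x 28 mm high (68 mm long over the stubs), standing on the plate on the other side of the socket from the filter. Origin at the centre of its underside.
- adapter: Bystander: loose upright steel connector, 28 mm diameter, 42 mm high, on the bench beyond the plate. Origin at the centre of its underside.
- attenuator: Bystander: loose blue box with a stub at each end, 50 x 90 x 24 mm high (114 mm long over the stubs), on the bench beyond the plate. Origin at the centre of its underside.
Things that resemble listed ones, but are neither listed nor needed, are in the scene too. Of the things that look like the filter, the middle-sized one is meant.

How it is judged:
By the outcome, as a careful person would: the job done as asked, in the order asked, and still so for the second after the job is handed in, with the robot touching nothing.
It also fails if it takes over 72 s, if anything falls off the work surface, if the arm or the gripper's body presses on something with over 40 N, if the wrist force passes 120 N, or if a joint passes its speed limit or range.

## Working session

There is one attempt and no reset: what is moved stays moved. The work goes in short steps, Python scripts to look and compute and a tool call to move; the robot and the scene stay as the last step left them, time stands still between calls to the robot, and variables do not carry over. Pictures are saved under pics/ and viewed, at most 10 in all, crops included, and the job is handed in when it is done.

Besides the shell and the picture viewer there is one more tool, called after "Call:" by a JSON object that holds its "api" and its "payload", one argument or row to a line. jog_arm: Moves the arm, as the interface text tells. Its arguments: {"type":"object","properties":{"steps":{"type":"array"},"gripper":{"type":"number"}},"required":["steps"]}

```bash
mkdir -p pics
python3 - <<'E'
from station import bot,vision,models
import cv2,numpy as np
s=bot.read_state();print(s['t'],s['eef_pos'],s['ee_rot'],s['grip_width'],bot.tcp_to_grasp)
for c in('top','scene'):
    im=vision.read_camera(c);cv2.imwrite(f'pics/{c}0.png',im[:,:,::-1])
    k=vision.get_calibration(c);print(c,k)
    for q in('filter','socket','plate','coupler'):
        print(q,[(np.round(d['xy']),round(d['confidence'],2)) for d in models.look_for(c,q)])
E
```

```text
0.0 [ 0.17240882 -0.60021727  0.22179685] [[ 9.61106654e-01  2.76176883e-01 -5.73889487e-04]
 [ 2.76177448e-01 -9.61105452e-01  1.52546423e-03]
 [-1.30270359e-04 -1.62462915e-03 -9.99998672e-01]] 0.08764581486134106 0.0187
top {'intrinsics': array([[521.88895215,   0.        , 317.77013984],
       [  0.        , 521.88895215, 243.79380639],
       [  0.        ,   0.        ,   1.        ]]), 'xyz': array([ 0.35186633, -0.04631761,  0.90484079]), 'orientation': array([[-1.71162461e-01, -9.63525813e-01,  2.05721704e-01],
       [-9.85242669e-01,  1.67504800e-01, -3.51997895e-02],
       [-5.43467120e-04, -2.08710683e-01, -9.77977277e-01]])}
filter [(array([420., 386.]), 0.86), (array([346., 221.]), 0.77), (array([455., 235.]), 0.7)]
socket [(array([276., 296.]), 0.75)]
plate [(array([259., 243.]), 0.74), (array([346., 220.]), 0.64), (array([198., 234.]), 0.61), (array([276., 291.]), 0.55), (array([302., 147.]), 0.4)]
coupler [(array([199., 232.]), 0.69)]
scene {'intrinsics': array([[566.00886822,   0.        , 323.5648498 ],
       [  0.        , 566.00886822, 237.42278976],
       [  0.        ,   0.        ,   1.        ]]), 'xyz': array([1.19252359, 0.05926943, 0.68080852]), 'orientation': array([[-0.16149053,  0.66231902, -0.73161077],
       [ 0.98678334,  0.11843398, -0.11059855],
       [ 0.01339605, -0.73980194, -0.67269134]])}
filter [(array([262., 259.]), 0.9), (array([170., 238.]), 0.6), (array([265., 162.]), 0.57)]
socket [(array([360., 224.]), 0.56)]
plate [(array([358., 302.]), 0.84)]
coupler [(array([423., 299.]), 0.89), (array([358., 299.]), 0.59)]
```

View pics/top0.png

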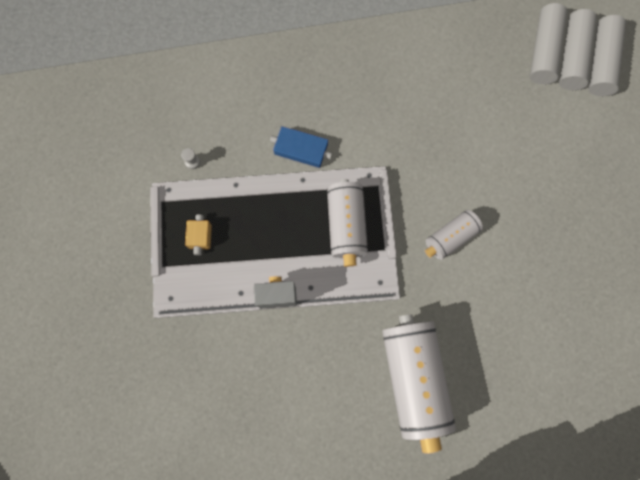

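View pics/scene0.png

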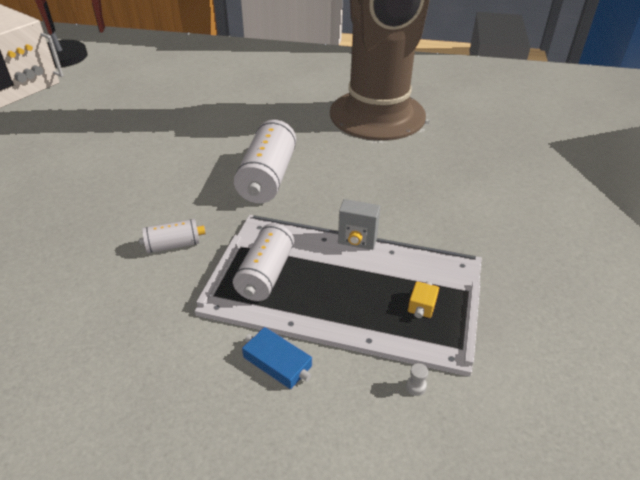

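The top view shows the filter on the plate around (347,220), the socket at about (275,280) and the coupler at (199,234). I'll enlarge both views for precise points.

Run:
```python
import cv2
a=cv2.imread('pics/top0.png')[155:325,145:405];cv2.imwrite('pics/topc.png',cv2.resize(a,None,fx=3,fy=3,interpolation=cv2.INTER_CUBIC))
a=cv2.imread('pics/scene0.png')[195:375,195:490];cv2.imwrite('pics/scenec.png',cv2.resize(a,None,fx=2.7,fy=2.7,interpolation=cv2.INTER_CUBIC))
```

```text
(no output)
```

View pics/topc.png

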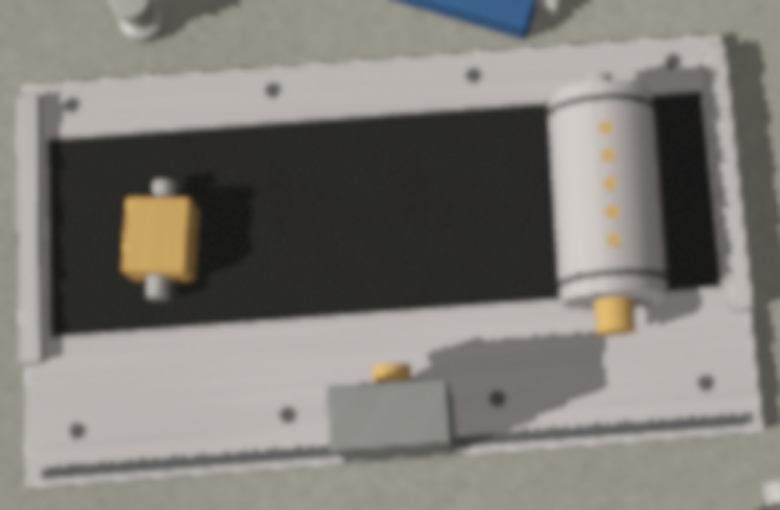

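View pics/scenec.png

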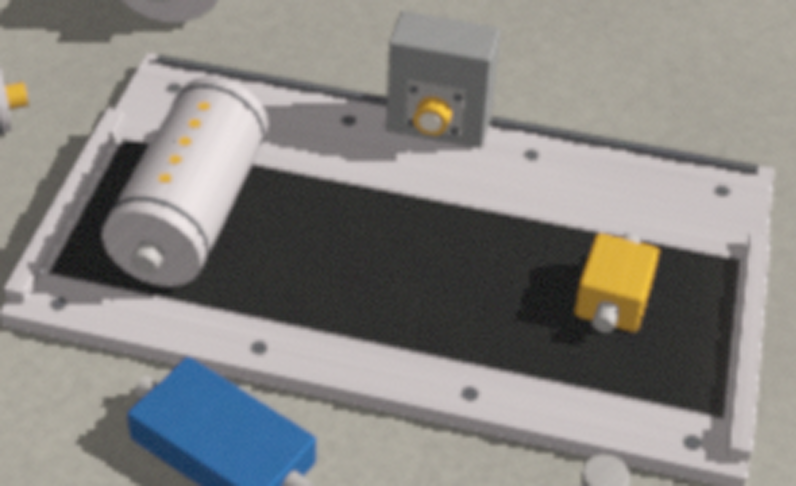

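The enlarged views give clear lane corners, tube outline, plug (top crop 613,315) and socket mouth (top crop 391,365; scene crop 430,121).

```bash
cat > h.py <<'E'
import numpy as np
from station import vision
K={c:vision.get_calibration(c) for c in('top','scene')}
def ray(c,p):
    k=K[c];r=k['orientation']@np.linalg.solve(k['intrinsics'],[p[0],p[1],1]);return k['xyz'],r/np.linalg.norm(r)
def T(u,v):return ray('top',(145+(u+.5)/3-.5,155+(v+.5)/3-.5))
def S(u,v):return ray('scene',(195+(u+.5)/2.7-.5,195+(v+.5)/2.7-.5))
def tri(a,b):
    A=np.c_[a[1],-b[1]];t=np.linalg.lstsq(A,b[0]-a[0],rcond=None)[0]
    p,q=a[0]+t[0]*a[1],b[0]+t[1]*b[1];return (p+q)/2,np.linalg.norm(p-q)
def pl(r,z):return r[0]+r[1]*(z-r[0][2])/r[1][2]
E
python3 - <<'E'
from h import *
np.set_printoptions(precision=4,suppress=True)
t=dict(A=(50,142),B=(700,95),C=(717,287),D=(53,334),h1=(273,90),h2=(474,75),h3=(78,430),h4=(498,398))
s=dict(A=(722,416),B=(52,272),C=(128,142),D=(740,260),h1=(470,394),h2=(259,347),h3=(722,190),h4=(349,120))
P={}
for n in t:
    p,e=tri(T(*t[n]),S(*s[n]));P[n]=p;print(n,p,round(e,4),pl(T(*t[n]),.012),pl(S(*s[n]),.012))
q={n:(pl(T(*t[n]),.012)) for n in t}
for a,b in('AB','DC',('h1','h2'),('h3','h4')):
    d=q[a]-q[b];print('y dir angle',np.degrees(np.arctan2(-d[0],d[1])),np.linalg.norm(d))
print('edge',pl(T(25,487),.012),pl(T(762,428),.012))
print('sock tri',tri(T(391,368),S(432,112)),'scene face',[pl(S(430,121),z) for z in(.042,)],'top rim',pl(T(391,365),.053))
for l,r in(((548,110),(655,95)),((560,290),(667,285))):
    a=T(*l);b=T(*r);m=(a[0],a[1]+b[1]);print('axis pt',pl(m,.042))
print('plug tip',pl(T(614,333),.042),pl(T(614,316),.049),'dots',pl(T(605,127),.072),pl(T(614,240),.072))
print('dots tri',tri(T(605,127),S(165,178)),tri(T(614,240),S(204,106)),'stub',pl(S(150,257),.042))
E
```

```text
A [0.6637 0.1853 0.008 ] 0.0026 [0.6623 0.1829 0.012 ] [0.6666 0.1858 0.012 ]
B [ 0.6258 -0.2019  0.0078] 0.0032 [ 0.6249 -0.2028  0.012 ] [ 0.6294 -0.1986  0.012 ]
C [ 0.5091 -0.1886  0.0065] 0.004 [ 0.5085 -0.1897  0.012 ] [ 0.5146 -0.1845  0.012 ]
D [0.5477 0.1968 0.0091] 0.0043 [0.5471 0.1938 0.012 ] [0.5499 0.1984 0.012 ]
h1 [0.6728 0.0496 0.0086] 0.0024 [0.6717 0.048  0.012 ] [0.6753 0.0508 0.012 ]
h2 [ 0.6611 -0.0705  0.0093] 0.0029 [ 0.6604 -0.0719  0.012 ] [ 0.6631 -0.0685  0.012 ]
h3 [0.4897 0.188  0.0093] 0.0027 [0.4893 0.1859 0.012 ] [0.4922 0.1888 0.012 ]
h4 [ 0.4665 -0.0516  0.0092] 0.0036 [ 0.4664 -0.0533  0.012 ] [ 0.4694 -0.0493  0.012 ]
y dir angle -5.543354182015104 0.38744778963786725
y dir angle -5.740467216756814 0.38545655013916313
y dir angle -5.383395768183028 0.12043042303345114
y dir angle -5.481375942650961 0.24027906982443098
edge [0.4623 0.2191 0.012 ] [ 0.4236 -0.1988  0.012 ]
sock tri (array([0.4886, 0.004 , 0.0447]), np.float64(0.0030350970555939557)) scene face [array([0.4939, 0.0051, 0.042 ])] top rim [0.4891 0.0018 0.053 ]
axis pt [ 0.621  -0.1406  0.042 ]
axis pt [ 0.5129 -0.1275  0.042 ]
plug tip [ 0.4874 -0.1231  0.042 ] [ 0.4957 -0.1242  0.049 ] dots [ 0.5973 -0.1367  0.072 ] [ 0.5333 -0.1298  0.072 ]
dots tri (array([ 0.5979, -0.136 ,  0.0693]), np.float64(0.0019686397570795877)) (array([ 0.5337, -0.1289,  0.0687]), np.float64(0.002620116727767185)) stub [ 0.6342 -0.1363  0.042 ]
```

Call:
{"api": "jog_arm", "payload": {
  "steps": [50, -30, 0, 0, 0, 0.07, 105, -68, 0, 0, 0, 0.15, 160, -105, 0, 0, 0, 0.23, 212, -138, 0, 0, 0, 0.31, 260, -170, 0, 0, 0, 0.376],
  "gripper": 1
}}

```text
t: 1.12
eef_pos: [0.3752, -0.3658, 0.223]
ee_rot: [[0.995, -0.099, 0.001], [-0.099, -0.995, -0.001], [0.001, 0.001, -1.0]]
wrist_force: [1.7, -0.2, 0.4]
grip_width: 0.0414
finger_force: 0.0
```

Call:
{"api": "jog_arm", "payload": {
  "steps": [34, -47, 10, 0, 0, 0, 68, -95, 30, 0, 0, 0, 102, -143, 60, 0, 0, 0, 138, -193, 85, 0, 0, 0, 169, -236, 100, 0, 0, 0]
}}

```text
t: 1.75
eef_pos: [0.5656, -0.1476, 0.1218]
ee_rot: [[0.995, -0.097, -0.0], [-0.097, -0.995, -0.0], [-0.0, 0.0, -1.0]]
wrist_force: [0.9, -1.4, 0.7]
grip_width: 0.0006
finger_force: 0.0
```

Call:
{"api": "jog_arm", "payload": {
  "steps": [0, 0, 0, 0, 0, 0, 0, 0, 0, 0, 0, 0, 0, 0, 0, 0, 0, 0, 0, 0, 0, 0, 0, 0, 0, 0, 0, 0, 0, 0]
}}

```text
t: 2.38
eef_pos: [0.5646, -0.1496, 0.1231]
ee_rot: [[0.995, -0.097, 0.001], [-0.097, -0.995, -0.0], [0.001, 0.0, -1.0]]
wrist_force: [0.2, 0.3, 1.0]
grip_width: 0.0004
finger_force: 0.0
```

Run:
```python
from station import bot,vision
import cv2
s=bot.read_state();print(s['eef_pos'],s['ee_rot'],s['grip_width'],s['wrist_force'])
w=vision.read_camera('wrist');a=vision.read_camera('top')[155:325,145:405]
cv2.imwrite('pics/w1.png',w[:,:,::-1]);print(vision.get_calibration('wrist'))
o=cv2.hconcat([cv2.resize(a,(400,262)),cv2.resize(w,(400,300))[:262]]);cv2.imwrite('pics/c1.png',o[:,:,::-1])
```

```text
[ 0.56460717 -0.14956185  0.12308556] [[ 9.95251308e-01 -9.73370238e-02  5.81105399e-04]
 [-9.73368193e-02 -9.95251429e-01 -3.70496193e-04]
 [ 6.14408975e-04  3.12173869e-04 -9.99999763e-01]] 0.0004472153566902968 [0.19196657 0.33401878 1.04688343]
{'intrinsics': array([[371.64829954,   0.        , 320.2510535 ],
       [  0.        , 371.64829954, 241.93753147],
       [  0.        ,   0.        ,   1.        ]]), 'mount': array([[ 1.29217151e-03, -9.55045727e-01, -2.96455713e-01,
         8.12119794e-02],
       [ 9.99999165e-01,  1.23051178e-03,  3.94579735e-04,
        -4.35466425e-05],
       [-1.20494432e-05, -2.96455976e-01,  9.55046519e-01,
        -1.61379402e-01],
       [ 0.00000000e+00,  0.00000000e+00,  0.00000000e+00,
         1.00000000e+00]])}
```

View pics/c1.png

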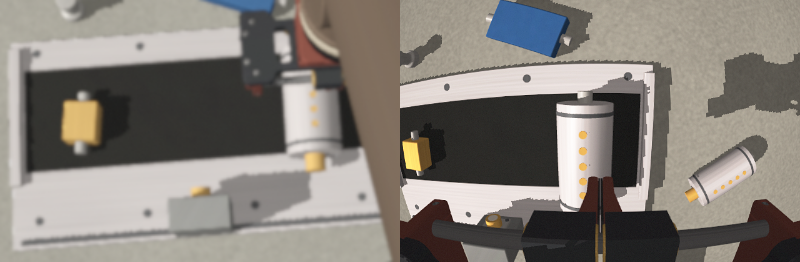

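The top half shows the tool over the tube's mid. In the wrist half, the closed tip is just behind (-y of) the tube's crest line. Next I descend gently.

Call:
{"api": "jog_arm", "payload": {
  "steps": [0, 0, 12, 0, 0, 0, 0, 0, 26, 0, 0, 0, 0, 0, 38, 0, 0, 0, 0, 0, 46, 0, 0, 0, 0, 0, 46, 0, 0, 0]
}}

```text
t: 3.1
eef_pos: [0.5644, -0.1485, 0.0757]
ee_rot: [[0.995, -0.096, -0.001], [-0.096, -0.995, 0.0], [-0.001, -0.0, -1.0]]
wrist_force: [-0.3, -0.8, -0.4]
grip_width: 0.0007
finger_force: 0.0
```

Call:
{"api": "jog_arm", "payload": {
  "steps": [0, 0, 1, 0, 0, 0, 0, 0, 2, 0, 0, 0, 0, 0, 3, 0, 0, 0, 0, 0, 3, 0, 0, 0, 0, 0, 3, 0, 0, 0]
}}

```text
t: 3.72
eef_pos: [0.5649, -0.1487, 0.0738]
ee_rot: [[0.995, -0.096, 0.0], [-0.096, -0.995, -0.0], [0.0, 0.0, -1.0]]
wrist_force: [0.3, -0.4, 0.8]
grip_width: 0.0004
finger_force: 0.0
```

Call:
{"api": "jog_arm", "payload": {
  "steps": [0, -3, 0, 0, 0, 0, 0, -5, 0, 0, 0, 0, 0, -5, 1, 0, 0, 0, 0, -5, 1.5, 0, 0, 0, 0, -5, 1.5, 0, 0, 0]
}}

```text
t: 4.35
eef_pos: [0.5652, -0.1438, 0.0721]
ee_rot: [[0.995, -0.096, -0.0], [-0.096, -0.995, -0.0], [-0.0, 0.0, -1.0]]
wrist_force: [0.2, -0.2, 0.1]
grip_width: 0.0006
finger_force: 0.0
```

Call:
{"api": "jog_arm", "payload": {
  "steps": [0, 0, 0.5, 0, 0, 0, 0, 0, 1, 0, 0, 0, 0, 0, 1, 0, 0, 0, 0, 0, 1, 0, 0, 0, 0, 0, 1, 0, 0, 0]
}}

```text
t: 4.97
eef_pos: [0.5654, -0.1439, 0.0713]
ee_rot: [[0.995, -0.096, 0.0], [-0.096, -0.995, -0.0], [0.0, 0.0, -1.0]]
wrist_force: [-0.6, -1.2, 3.8]
grip_width: 0.0004
finger_force: 2.4
```

Call:
{"api": "jog_arm", "payload": {
  "steps": [0, 0, 0.7, 0, 0, 0, 0, -5, 1, 0, 0, 0, 0, -14, 1, 0, 0, 0, 0, -22, 1, 0, 0, 0, 0, -28, 1, 0, 0, 0]
}}

```text
t: 5.6
eef_pos: [0.569, -0.1155, 0.0721]
ee_rot: [[0.995, -0.096, 0.002], [-0.096, -0.995, -0.0], [0.002, 0.0, -1.0]]
wrist_force: [-2.9, 0.7, 16.4]
grip_width: 0.0006
finger_force: 8.3
```

Call:
{"api": "jog_arm", "payload": {
  "steps": [0, -4, 0, 0, 0, 0, 0, -6, 0, 0, 0, 0, 0, -6, 0, 0, 0, 0, 0, -6, 0, 0, 0, 0, 0, -6, 0, 0, 0, 0]
}}

```text
t: 6.22
eef_pos: [0.5698, -0.1094, 0.0718]
ee_rot: [[0.995, -0.096, 0.003], [-0.096, -0.995, 0.0], [0.003, -0.0, -1.0]]
wrist_force: [-2.5, 0.6, 15.6]
grip_width: 0.0004
finger_force: 7.6
```

Run:
```python
from station import bot,vision
import cv2
s=bot.read_state();print(s['eef_pos'],s['wrist_force'])
w=vision.read_camera('wrist');a=vision.read_camera('top')[155:325,145:405];b=vision.read_camera('scene')[195:375,195:490]
o=cv2.hconcat([cv2.resize(b,(440,268)),cv2.resize(w,(358,268))]);cv2.imwrite('pics/c2.png',o[:,:,::-1])
```

```text
[ 0.56980369 -0.10936044  0.07183431] [-2.48351909  0.59434533 15.58155896]
```

View pics/c2.png

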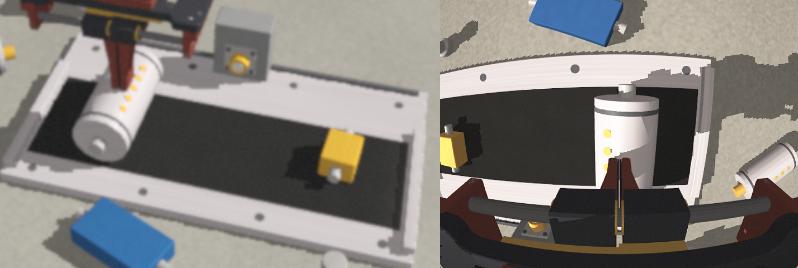

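The stroke worked: the tube moved about 17 mm, stayed straight and sat still under the tip. I'll regrip and repeat.

Call:
{"api": "jog_arm", "payload": {
  "steps": [0, 0, -4, 0, 0, 0, 0, 4, -8, 0, 0, 0, 0, 18, -8, 0, 0, 0, 0, 18, -3, 0, 0, 0, 0, 18, 0, 0, 0, 0]
}}

```text
t: 7.0
eef_pos: [0.5667, -0.1288, 0.0707]
ee_rot: [[0.995, -0.097, -0.0], [-0.097, -0.995, -0.001], [-0.0, 0.001, -1.0]]
wrist_force: [-8.4, -2.9, 28.7]
grip_width: 0.0007
finger_force: 14.6
```

Call:
{"api": "jog_arm", "payload": {
  "steps": [0, -4, 0, 0, 0, 0, 0, -13, 0, 0, 0, 0, 0, -25, 0, 0, 0, 0, 0, -35, 0, 0, 0, 0, 0, -40, 0, 0, 0, 0]
}}

```text
t: 7.62
eef_pos: [0.5718, -0.0868, 0.0717]
ee_rot: [[0.995, -0.095, 0.003], [-0.095, -0.995, 0.0], [0.002, -0.0, -1.0]]
wrist_force: [-1.5, 1.2, 12.6]
grip_width: 0.0003
finger_force: 6.4
```

Call:
{"api": "jog_arm", "payload": {
  "steps": [0, 0, 0, 0, 0, 0, 0, 0, 0, 0, 0, 0, 0, 0, -6, 0, 0, 0, 0, 5, -8, 0, 0, 0, 0, 20, -8, 0, 0, 0]
}}

```text
t: 8.25
eef_pos: [0.5687, -0.1079, 0.0779]
ee_rot: [[0.996, -0.095, -0.0], [-0.095, -0.996, 0.0], [-0.0, -0.0, -1.0]]
wrist_force: [0.1, -0.7, -0.9]
grip_width: 0.0007
finger_force: 0.0
```

Run:
```python
from station import bot,vision,models
import cv2
s=bot.read_state();print(s['eef_pos'],s['wrist_force'])
w=vision.read_camera('wrist');a=vision.read_camera('top')[155:325,145:405]
o=cv2.hconcat([cv2.resize(a,(400,262)),cv2.resize(w,(400,300))[:262]]);cv2.imwrite('pics/c3.png',o[:,:,::-1])
```

```text
[ 0.56865594 -0.10785838  0.07791798] [ 0.06031671 -0.71724826 -0.87327324]
```

View pics/c3.png

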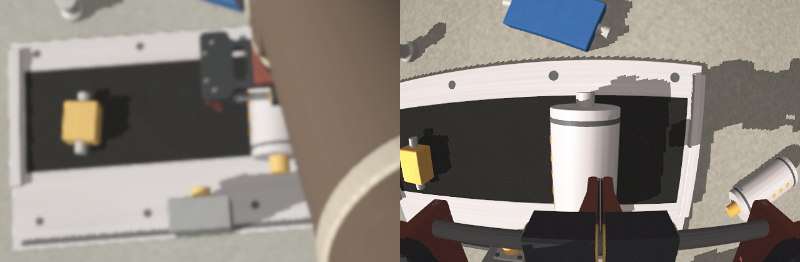

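The tube is straight, with the tip behind the crest. I'll measure the axis from the tube's edges in the wrist camera, saving pictures without viewing.

```bash
cat > wr.py <<'E'
from h import *
from station import bot
np.set_printoptions(precision=4,suppress=True)
W=vision.get_calibration('wrist')
ex=np.array([.9954,-.096]);ey=np.array([.096,.9954])
def wray(s,u,v):
    k=W['intrinsics'];d=np.array([(u-k[0,2])/k[0,0],(v-k[1,2])/k[1,1]]);t=np.hypot(*d)
    c=np.r_[d/t*np.sin(t),np.cos(t)];M=W['mount']
    return s['eef_pos']+s['ee_rot']@M[:3,3], s['ee_rot']@M[:3,:3]@c
def axis(rows=range(200,270,10)):
    s=bot.read_state();g=vision.read_camera('wrist').astype(int).min(2);out=[]
    for v in rows:
        m=np.r_[0,(g[v]>75).astype(int),0];e=np.diff(m);a=np.where(e==1)[0];b=np.where(e==-1)[0]
        c=[(p,q) for p,q in zip(a,b) if 70<q-p<160 and p<380 and q>240]
        if not c: continue
        p,q=c[0];A=wray(s,p-.5,v);B=wray(s,q-.5,v);P=pl((A[0],A[1]+B[1]),.042)[:2]
        out.append((v,p,q,P@ex,P@ey))
    tip=s['eef_pos'][:2]@ey
    print(np.array(out));print('axis',np.median([o[4] for o in out]),'tip',tip);return s
E
python3 -c "
from wr import *
s=axis()
for uv in((176,400),):print('socket',pl(wray(s,*uv),.042)[:2]@np.c_[ex,ey])"
```

```text
[[200.     234.     312.       0.62    -0.0302]
 [210.     234.     345.       0.6145  -0.0391]
 [220.     235.     345.       0.6088  -0.0392]
 [230.     235.     345.       0.6031  -0.0391]
 [240.     236.     344.       0.5973  -0.0389]
 [250.     237.     344.       0.5914  -0.039 ]
 [260.     237.     343.       0.5854  -0.0386]]
axis -0.039042171723595906 tip -0.05584907653035962
socket [0.4747 0.0503]
```

Call:
{"api": "jog_arm", "payload": {
  "steps": [0, -6, 0, 0, 0, 0, 0, -6, 4, 0, 0, 0, 0, -6, 8, 0, 0, 0, 0, -6, 8, 0, 0, 0, 0, -10, 8, 0, 0, 0]
}}

```text
t: 9.02
eef_pos: [0.57, -0.0987, 0.0717]
ee_rot: [[0.995, -0.097, 0.001], [-0.097, -0.995, -0.001], [0.001, 0.001, -1.0]]
wrist_force: [-5.6, -1.0, 18.3]
grip_width: 0.0005
finger_force: 9.1
```

Call:
{"api": "jog_arm", "payload": {
  "steps": [0, -9, 0, 0, 0, 0, 0, -19, 0, 0, 0, 0, 0, -29, 0, 0, 0, 0, 0, -36, 0, 0, 0, 0, 0, -39, 0, 0, 0, 0]
}}

```text
t: 9.65
eef_pos: [0.5747, -0.058, 0.071]
ee_rot: [[0.995, -0.095, 0.003], [-0.095, -0.996, 0.0], [0.003, -0.001, -1.0]]
wrist_force: [0.7, -0.4, 5.4]
grip_width: 0.0003
finger_force: 2.6
```

Call:
{"api": "jog_arm", "payload": {
  "steps": [0, 0, 0, 0, 0, 0, 0, 0, 0, 0, 0, 0, 0, 0, -6, 0, 0, 0, 0, 5, -8, 0, 0, 0, 0, 20, -8, 0, 0, 0]
}}

```text
t: 10.28
eef_pos: [0.5715, -0.0791, 0.0782]
ee_rot: [[0.996, -0.095, -0.0], [-0.095, -0.996, 0.0], [-0.0, -0.0, -1.0]]
wrist_force: [0.7, -0.1, 0.3]
grip_width: 0.0008
finger_force: 0.0
```

```bash
python3 -c "
from wr import *
s=axis(range(210,265,10))"
```

```text
[[210.     254.     365.       0.6146  -0.0177]
 [220.     254.     365.       0.609   -0.0177]
 [230.     254.     364.       0.6032  -0.0173]
 [240.     255.     363.       0.5974  -0.0173]
 [250.     255.     362.       0.5915  -0.017 ]
 [260.     255.     362.       0.5855  -0.0169]]
axis -0.017327644095390622 tip -0.023838582124514583
```

Call:
{"api": "jog_arm", "payload": {
  "steps": [0, 4, 0, 0, 0, 0, 0, 4, 4, 0, 0, 0, 0, 4, 8.5, 0, 0, 0, 0, 4, 8.5, 0, 0, 0, 0, 0, 8.5, 0, 0, 0]
}}

```text
t: 10.95
eef_pos: [0.5719, -0.0796, 0.0711]
ee_rot: [[0.995, -0.097, 0.001], [-0.097, -0.995, -0.001], [0.001, 0.001, -1.0]]
wrist_force: [-4.7, -1.2, 18.7]
grip_width: 0.0004
finger_force: 9.5
```

Call:
{"api": "jog_arm", "payload": {
  "steps": [0, -9, 0, 0, 0, 0, 0, -19, 0, 0, 0, 0, 0, -29, 0, 0, 0, 0, 0, -36, 0, 0, 0, 0, 0, -39, 0, 0, 0, 0]
}}

```text
t: 11.58
eef_pos: [0.5767, -0.0387, 0.0709]
ee_rot: [[0.996, -0.094, 0.003], [-0.094, -0.996, 0.001], [0.003, -0.001, -1.0]]
wrist_force: [-0.3, 1.5, 8.6]
grip_width: 0.0007
finger_force: 4.5
```

Call:
{"api": "jog_arm", "payload": {
  "steps": [0, 0, 0, 0, 0, 0, 0, 0, 0, 0, 0, 0, 0, 0, -6, 0, 0, 0, 0, 5, -8, 0, 0, 0, 0, 22, -8, 0, 0, 0]
}}

```text
t: 12.2
eef_pos: [0.5731, -0.0619, 0.0776]
ee_rot: [[0.996, -0.094, -0.0], [-0.094, -0.996, 0.0], [-0.0, -0.0, -1.0]]
wrist_force: [-0.8, 0.1, 0.6]
grip_width: 0.0001
finger_force: 0.0
```

```bash
python3 -c "
from wr import *
s=axis(range(210,265,10))"
```

```text
[[210.     245.     355.       0.6147   0.0047]
 [220.     245.     355.       0.6091   0.0047]
 [230.     245.     354.       0.6034   0.0051]
 [240.     246.     354.       0.5976   0.0049]
 [250.     246.     353.       0.5917   0.0052]
 [260.     247.     353.       0.5857   0.005 ]]
axis 0.00496257003301581 tip -0.006640728852556324
```

Call:
{"api": "jog_arm", "payload": {
  "steps": [0, 0, 0, 0, 0, 0, 0, 0, 4, 0, 0, 0, 0, 0, 8, 0, 0, 0, 0, 0, 8.2, 0, 0, 0, 0, -4, 8.2, 0, 0, 0]
}}

```text
t: 12.88
eef_pos: [0.574, -0.0585, 0.071]
ee_rot: [[0.995, -0.096, 0.001], [-0.096, -0.995, -0.001], [0.001, 0.001, -1.0]]
wrist_force: [-4.1, -1.4, 14.5]
grip_width: 0.0002
finger_force: 7.5
```

Call:
{"api": "jog_arm", "payload": {
  "steps": [0, -9, 0, 0, 0, 0, 0, -19, 0, 0, 0, 0, 0, -29, 0, 0, 0, 0, 0, -36, 0, 0, 0, 0, 0, -38, 0, 0, 0, 0]
}}

```text
t: 13.5
eef_pos: [0.5789, -0.0185, 0.0712]
ee_rot: [[0.996, -0.094, 0.004], [-0.094, -0.996, 0.001], [0.004, -0.001, -1.0]]
wrist_force: [-0.7, 0.9, 12.3]
grip_width: 0.0009
finger_force: 6.2
```

Call:
{"api": "jog_arm", "payload": {
  "steps": [0, 0, 0, 0, 0, 0, 0, 0, 0, 0, 0, 0, 0, 0, -6, 0, 0, 0, 0, 5, -8, 0, 0, 0, 0, 21, -8, 0, 0, 0]
}}

```text
t: 14.12
eef_pos: [0.575, -0.0411, 0.0773]
ee_rot: [[0.996, -0.094, -0.0], [-0.094, -0.996, 0.0], [-0.0, -0.0, -1.0]]
wrist_force: [0.3, 0.1, 0.1]
grip_width: 0.0005
finger_force: 0.0
```

```bash
python3 -c "
from wr import *
import cv2
s=axis(range(210,265,10))
cv2.imwrite('pics/w4.png',vision.read_camera('wrist')[:,:,::-1])
cv2.imwrite('pics/t4.png',vision.read_camera('top')[:,:,::-1])
a=cv2.imread('pics/t4.png')[155:325,145:405];b=cv2.imread('pics/w4.png')
cv2.imwrite('pics/c4.png',cv2.hconcat([cv2.resize(a,(400,262)),cv2.resize(b[350:480,100:300],(400,260))[:260].repeat(1,0) if 0 else cv2.resize(b[350:480,100:300],(400,262))]))
"
```

```text
[[210.     243.     354.       0.6147   0.0264]
 [220.     243.     353.       0.6091   0.0267]
 [230.     243.     353.       0.6034   0.0268]
 [240.     243.     352.       0.5976   0.0272]
 [250.     244.     352.       0.5917   0.027 ]
 [260.     244.     351.       0.5857   0.0274]]
axis 0.026880175306773765 tip 0.014271011006673042
```

View pics/c4.png

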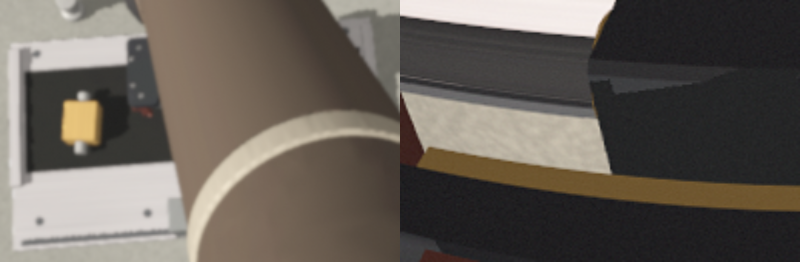

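Call:
{"api": "jog_arm", "payload": {
  "steps": [0, 0, 0, 0, 0, 0, 0, 0, 4, 0, 0, 0, 0, 0, 8, 0, 0, 0, 0, 0, 8.2, 0, 0, 0, 0, -4, 8.2, 0, 0, 0]
}}

```text
t: 14.9
eef_pos: [0.5759, -0.0378, 0.0712]
ee_rot: [[0.995, -0.097, 0.001], [-0.097, -0.995, -0.001], [0.001, 0.001, -1.0]]
wrist_force: [-1.9, -0.8, 11.1]
grip_width: 0.0005
finger_force: 5.1
```

Call:
{"api": "jog_arm", "payload": {
  "steps": [0, -9, 0, 0, 0, 0, 0, -18, 0, 0, 0, 0, 0, -26, 0, 0, 0, 0, 0, -31, 0, 0, 0, 0, 0, -32, 0, 0, 0, 0]
}}

```text
t: 15.52
eef_pos: [0.5802, -0.0037, 0.0717]
ee_rot: [[0.996, -0.095, 0.004], [-0.095, -0.996, 0.001], [0.004, -0.001, -1.0]]
wrist_force: [-4.2, 1.3, 19.5]
grip_width: 0.0007
finger_force: 10.0
```

Call:
{"api": "jog_arm", "payload": {
  "steps": [0, 0, 0, 0, 0, 0, 0, 0, 0, 0, 0, 0, 0, 0, -6, 0, 0, 0, 0, 0, -20, 0, 0, 0, 0, 0, -60, 0, 0, 0]
}}

```text
t: 16.15
eef_pos: [0.5771, -0.0054, 0.1284]
ee_rot: [[0.995, -0.096, -0.004], [-0.096, -0.995, -0.0], [-0.004, 0.0, -1.0]]
wrist_force: [0.6, -0.6, 0.5]
grip_width: 0.0002
finger_force: 0.0
```

Call:
{"api": "jog_arm", "payload": {
  "steps": [0, 50, -20, 0, 0, 0, 0, 110, -40, 0, 0, 0, 0, 170, -50, 0, 0, 0, 0, 220, -50, 0, 0, 0, 0, 250, -50, 0, 0, 0]
}}

```text
t: 16.77
eef_pos: [0.5537, -0.2576, 0.1798]
ee_rot: [[0.995, -0.099, 0.0], [-0.099, -0.995, -0.001], [0.0, 0.001, -1.0]]
wrist_force: [0.3, 0.1, -0.5]
grip_width: 0.0005
finger_force: 0.0
```

```bash
python3 -c "
from wr import *
import cv2
cv2.imwrite('pics/t5.png',vision.read_camera('top')[:,:,::-1])
cv2.imwrite('pics/s5.png',vision.read_camera('scene')[:,:,::-1])
a=cv2.imread('pics/t5.png')[175:315,215:345];b=cv2.imread('pics/s5.png')[195:335,260:390]
cv2.imwrite('pics/c5.png',cv2.hconcat([cv2.resize(x,None,fx=3,fy=3,interpolation=cv2.INTER_CUBIC) for x in (a,b)]))
"
```

```text
(no output)
```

View pics/c5.png

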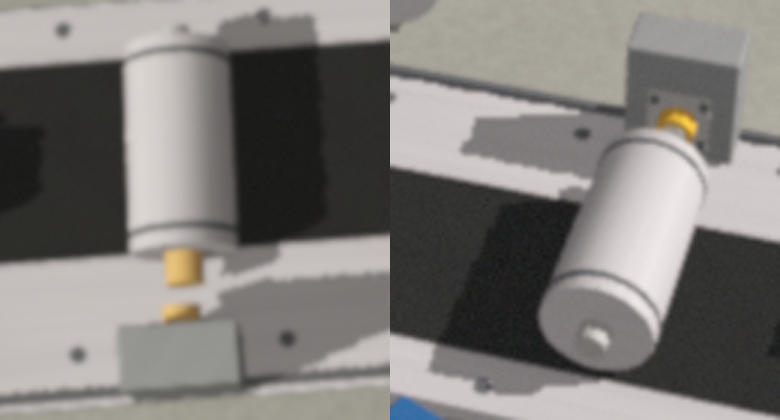

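The top view shows plug (183,268) and socket (180,312) nearly in line, with the tube almost straight. Now the offset in numbers.

Run:
```python
from wr import *
import cv2
im=cv2.imread('pics/t5.png').astype(int);b,r=im[:,:,0],im[:,:,2]
m=(r-b>45).astype(np.uint8);m[:,:260]=0;m[:250]=0
n,l,st,c=cv2.connectedComponentsWithStats(m)
for i in range(1,n):
    if st[i,4]>20:print('brass',st[i],c[i],pl(ray('top',c[i]),.053)[:2]@np.c_[ex,ey],pl(ray('top',c[i]),.050)[:2]@np.c_[ex,ey])
g=im.min(2);P=[]
for v in range(192,256,6):
    row=g[v];mid=275
    def edge(d):
        u=mid
        while row[u]>85:u+=d
        return u-d*(85-row[u])/(row[u-d]-row[u])
    p,q=edge(-1),edge(1);A=ray('top',(p,v));B=ray('top',(q,v));x=pl((A[0],A[1]+B[1]),.042)[:2];P.append((v,p,q,x@ex,x@ey))
P=np.array(P);print(P);k=np.polyfit(P[:,3],P[:,4],1);print('yaw deg',np.degrees(k[0]),'mid y',np.polyval(k,.575),'at plug',np.polyval(k,.497))
```

```text
brass [425 250  11   8  64] [429.9844 252.6094] [ 0.5069 -0.2106] [ 0.5074 -0.2113]
brass [269 258  13  13 147] [275.2517 263.6735] [0.5078 0.0471] [0.5083 0.0473]
brass [269 276  12   6  62] [274.0968 278.6452] [0.483  0.0505] [0.4834 0.0507]
brass [414 346   7   8  40] [417.  349.5] [ 0.3515 -0.1708] [ 0.3515 -0.1714]
brass [417 361   7   7  41] [420.     364.2439] [ 0.3283 -0.1729] [ 0.3282 -0.1735]
brass [420 376   7   8  43] [422.9302 379.2791] [ 0.305  -0.1748] [ 0.3048 -0.1754]
brass [423 391   7   8  44] [426.  394.5] [ 0.2815 -0.1769] [ 0.2813 -0.1775]
brass [426 407   7   7  43] [429.1163 409.8837] [ 0.2582 -0.179 ] [ 0.2578 -0.1796]
brass [420 438  21  16 286] [429.951  445.1923] [ 0.2063 -0.174 ] [ 0.2057 -0.1746]
[[192.      -0.7857 283.6667   0.6512   0.252 ]
 [198.     254.8095 290.1364   0.6247   0.0458]
 [204.     255.0727 290.2778   0.6139   0.0461]
 [210.     255.2857 290.5      0.6032   0.0463]
 [216.     255.4035 291.       0.5926   0.0464]
 [222.     255.4909 291.1429   0.582    0.0468]
 [228.     255.6889 291.2778   0.5715   0.0472]
 [234.     256.0536 291.8      0.5609   0.047 ]
 [240.     256.2586 292.       0.5505   0.0473]
 [246.     256.3898 292.1765   0.5401   0.0476]
 [252.     256.8889 290.6      0.5299   0.0491]]
yaw deg 54.91556521105846 mid y 0.057282094809234685 at plug -0.017477584225842058
```

Call:
{"api": "jog_arm", "payload": {
  "steps": [4, -50, 0, 0, 0, 0, 8, -110, 10, 0, 0, 0, 12, -170, 30, 0, 0, 0, 19, -225, 50, 0, 0, 0, 19, -247, 60, 0, 0, 0]
}}

```text
t: 17.5
eef_pos: [0.5968, -0.0036, 0.1185]
ee_rot: [[0.996, -0.089, -0.001], [-0.089, -0.996, 0.003], [-0.001, -0.002, -1.0]]
wrist_force: [-0.4, -0.3, 0.1]
grip_width: 0.0004
finger_force: 0.0
```

Call:
{"api": "jog_arm", "payload": {
  "steps": [0, 0, 10, 0, 0, 0, 0, 0, 25, 0, 0, 0, 0, 0, 38, 0, 0, 0, 0, 0, 42, 0, 0, 0, 0, 0, 42, 0, 0, 0]
}}

```text
t: 18.12
eef_pos: [0.5971, -0.0109, 0.077]
ee_rot: [[0.995, -0.097, -0.0], [-0.097, -0.995, -0.0], [-0.0, 0.0, -1.0]]
wrist_force: [-0.2, -0.4, -0.2]
grip_width: 0.0004
finger_force: 0.0
```

```bash
python3 -c "
from wr import *
s=axis(range(190,265,10));print(s['eef_pos'],s['eef_pos'][:2]@ex,s['wrist_force'])"
```

```text
[[200.     270.     374.       0.6394   0.0458]
 [210.     268.     379.       0.6339   0.045 ]
 [220.     268.     378.       0.6283   0.0452]
 [230.     268.     353.       0.6226   0.0521]
 [240.     269.     377.       0.6168   0.0452]
 [250.     269.     377.       0.611    0.0452]
 [260.     269.     375.       0.605    0.0457]]
axis 0.04521921969826783 tip 0.04650376747039665
[ 0.5971 -0.0109  0.077 ] 0.5954433733548252 [-0.2204 -0.3916 -0.2016]
```

Call:
{"api": "jog_arm", "payload": {
  "steps": [0, 3, 0, 0, 0, 0, 0, 3, 4, 0, 0, 0, 0, 3, 7, 0, 0, 0, 0, 3, 8, 0, 0, 0, 0, 3, 8, 0, 0, 0]
}}

```text
t: 18.8
eef_pos: [0.5975, -0.0128, 0.0721]
ee_rot: [[0.995, -0.096, 0.002], [-0.096, -0.995, -0.0], [0.002, -0.0, -1.0]]
wrist_force: [-8.4, 0.7, 23.6]
grip_width: 0.0001
finger_force: 12.0
```

Call:
{"api": "jog_arm", "payload": {
  "steps": [0, -2, 0, 0, 0, 0, 0, -4, 0, 0, 0, 0, 0, -6, 0, 0, 0, 0, 0, -7, 0, 0, 0, 0, 0, -7, 0, 0, 0, 0]
}}

```text
t: 19.42
eef_pos: [0.5984, -0.0051, 0.0721]
ee_rot: [[0.995, -0.095, 0.002], [-0.095, -0.995, 0.001], [0.002, -0.001, -1.0]]
wrist_force: [-7.1, 1.2, 22.2]
grip_width: 0.0006
finger_force: 11.3
```

Call:
{"api": "jog_arm", "payload": {
  "steps": [0, 0, 0, 0, 0, 0, 0, 0, 0, 0, 0, 0, 0, 0, -2, 0, 0, 0, 0, 0, -8, 0, 0, 0, 0, 0, -50, 0, 0, 0]
}}

```text
t: 20.05
eef_pos: [0.5956, -0.0064, 0.1172]
ee_rot: [[0.995, -0.096, -0.006], [-0.096, -0.995, -0.0], [-0.006, 0.001, -1.0]]
wrist_force: [-0.3, -0.4, -0.1]
grip_width: 0.0008
finger_force: 0.0
```

Call:
{"api": "jog_arm", "payload": {
  "steps": [0, 50, -30, 0, 0, 0, 0, 110, -60, 0, 0, 0, 0, 170, -60, 0, 0, 0, 0, 220, -60, 0, 0, 0, 0, 250, -60, 0, 0, 0]
}}

```text
t: 20.68
eef_pos: [0.5725, -0.2588, 0.1792]
ee_rot: [[0.995, -0.1, -0.001], [-0.1, -0.995, -0.001], [-0.0, 0.001, -1.0]]
wrist_force: [0.5, 0.2, 0.1]
grip_width: 0.0004
finger_force: 0.0
```

```bash
cat > m.py <<'E'
from wr import *
import cv2,sys
f=sys.argv[1];I=vision.read_camera('top')[:,:,::-1];cv2.imwrite(f,I);im=I.astype(int)
m=(im[:,:,2]-im[:,:,0]>45).astype(np.uint8);m[:,:260]=0;m[:250]=0;m[:,300:]=0
n,l,st,c=cv2.connectedComponentsWithStats(m)
for i in range(1,n):
    if st[i,4]>20:print('brass',st[i],c[i],pl(ray('top',c[i]),.05)[:2]@np.c_[ex,ey])
g=im.min(2);P=[]
for v in range(198,247,4):
    row=g[v];mid=275
    def edge(d):
        u=mid
        while row[u]>85:u+=d
        return u-d*(85-row[u])/(row[u-d]-row[u])
    p,q=edge(-1),edge(1);A=ray('top',(p,v));B=ray('top',(q,v));x=pl((A[0],A[1]+B[1]),.042)[:2];P.append((x@ex,x@ey))
P=np.array(P);k=np.polyfit(P[:,0],P[:,1],1);print('yaw deg',np.degrees(k[0]),'mid y',np.polyval(k,.575),'at plug',np.polyval(k,.508))
print('spread',np.ptp(P[:,1]),bot.read_state()['t'])
E
python3 m.py pics/t6.png
```

```text
brass [267 258  13  13 149] [273.0336 263.7383] [0.5085 0.051 ]
brass [269 276  12   6  62] [274.0968 278.6452] [0.4834 0.0507]
yaw deg -1.1887871073103358 mid y 0.05094145777896668 at plug 0.05233159047053092
spread 0.0016940588741777216 20.725
```

The top view puts the axis within about 0.5 mm of the socket. I'll cross-check with the scene camera.

```bash
python3 -c "
from wr import *
import cv2
cv2.imwrite('pics/s6.png',vision.read_camera('scene')[:,:,::-1])
b=cv2.imread('pics/s6.png')[190:330,285:400]
cv2.imwrite('pics/c6.png',cv2.resize(b,None,fx=4.2,fy=4.2,interpolation=cv2.INTER_CUBIC))
im=cv2.imread('pics/scene0.png').astype(int)
m=((im[:,:,2]-im[:,:,0])>60).astype(np.uint8);m[:,:340]=0;m[:,385:]=0;m[260:]=0;m[:215]=0
n,l,st,c=cv2.connectedComponentsWithStats(m)
print(st,c)
E=[np.argwhere(m)[:,::-1].min(0),np.argwhere(m)[:,::-1].max(0)];print(E)
for z in(.042,.045):print(pl(ray('scene',(E[0]+E[1])/2),z)[:2]@np.c_[ex,ey])
"
```

```text
[[     0      0    640    480 307103]
 [   348    231     15     14     97]] [[319.4887 239.5011]
 [355.3711 236.0103]]
[array([348, 231]), array([362, 244])]
[0.4858 0.0531]
[0.4891 0.0537]
```

View pics/c6.png

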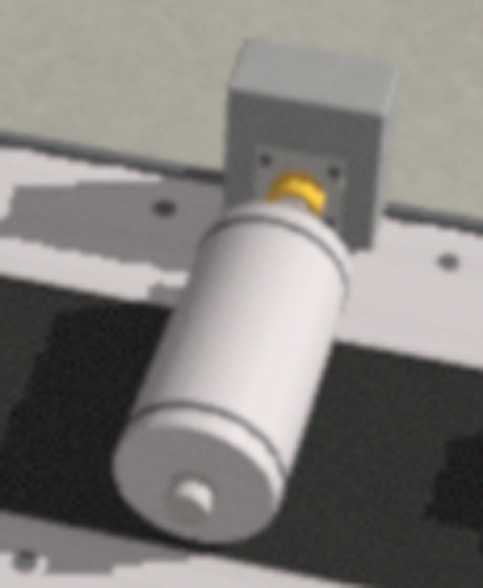

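Run:
```python
from wr import *
import cv2
im=cv2.imread('pics/s6.png');g=cv2.cvtColor(im,cv2.COLOR_BGR2GRAY).astype(float)
R=lambda u,v:ray('scene',(285+(u+.5)/4.2-.5,190+(v+.5)/4.2-.5))
# refine the long edges: strongest gradient along rows near hand-picked lines
def line(a,b,sgn):
    pts=[]
    for t in np.linspace(.05,.95,12):
        u,v=np.array(a)*(1-t)+np.array(b)*t;x=285+(u+.5)/4.2-.5;y=int(round(190+(v+.5)/4.2-.5))
        xs=np.arange(x-5,x+5,.25);p=np.interp(xs,np.arange(640),g[y]);d=sgn*np.gradient(p);
        w=np.clip(d,0,None)**2;i=np.argmax(d);w[np.abs(np.arange(len(xs))-i)>8]=0;pts.append(((w*xs).sum()/w.sum(),y))
    pts=np.array(pts);k=np.polyfit(pts[:,1],pts[:,0],1);r=pts[:,0]-np.polyval(k,pts[:,1]);ok=abs(r)<1
    k=np.polyfit(pts[ok,1],pts[ok,0],1);print('fit',k,ok.sum(),r.std());return k
kl=line((185,285),(135,410),1);kr=line((335,330),(292,455),-1)
def plane(k):
    a=ray('scene',(np.polyval(k,255),255))[1];b=ray('scene',(np.polyval(k,300),300))[1];n=np.cross(a,b);return n/np.linalg.norm(n)
n=plane(kl)+plane(kr);C=K['scene']['xyz']   # n.(X-C)=0
for px in(.49,.508,.575,.62):
    # X=ex*px+ey*py, z=.042
    o=np.r_[ex*px,.042]-C;print(px,-(n@o)/(n[:2]@ey))
```

```text
fit [ -0.4106 433.8442] 7 1.167071630413192
fit [ -0.3116 447.8451] 12 0.18218979571844582
0.49 0.05360420126896583
0.508 0.05328694946674798
0.575 0.05210606775849257
0.62 0.0513129382529479
```

```bash
python3 m.py pics/t7.png && python3 -c "
from station import bot
print(bot.job_done())"
```

```text
brass [267 258  13  13 149] [273.0336 263.7383] [0.5085 0.051 ]
brass [269 276  12   6  61] [274.0492 278.6066] [0.4835 0.0508]
yaw deg -1.180829303683071 mid y 0.050941695363637435 at plug 0.05232252243360864
spread 0.001708017266350885 20.825
the job is handed in; nothing more can be done
None
```

I rolled the filter into line with the socket: measured within about 1.5 mm, with about 1° of yaw left. It lies at rest with its plug facing the socket and the arm clear, and I handed the job in at about 21 s; no verdict came back.

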